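# Clamp down the pattern boards

## Task

Clamp the stack of green pattern boards on the cutting table: press the clamp's red bar fully down so that the pawl swings free, push the raised blue arm down by its black handle until the rubber pad rests on the boards, then press the yellow bar fully down so that the pawl locks the arm there. Only press and push; do not raise the arm or lift anything, and leave the boards and the tailor's things around them where they are.

Things in the scene. Friction and masses are not known exactly. Their poses are not given: they have to be found in the camera images.
- clamp_hinge (a point): Centre of the arm's hinge on the fixed grey hold-down clamp, 75 mm above the table. Axes are the clamp's: x level, the way the arm points; z up; y along the hinge pin. Base plate 225 x 75 x 12 mm, from 170 mm behind to 55 mm ahead of the hinge; cheeks 41 mm wide over all, up to 94 mm above the table here.
- pawl_pivot (a point): Pivot pin of the pawl, on the same clamp: 95 mm behind the hinge (towards the clamp's -x) and 112 mm above the table. The cheeks that carry it are 41 mm wide over all, 30 mm long, up to 122 mm above the table.
- clamp_arm (a joint): Angle of the blue arm above level, rad: starts raised, 0.63 to 0.75; 0 = level, pad on the boards. Turns about clamp_hinge's y. Stays where left; 3 to 10 N down on the handle moves it. Its 84 mm hub has teeth 10 mm high, 0.345 rad apart: with the pawl's nose between two teeth the arm is blocked after at most 0.15 rad. With the arm level the nose faces a gap again.
- black_handle (a point): Centre of the black round handle at the end of the arm (28 mm diameter, 50 mm long, lying level along the clamp's y), 215 mm from the hinge; its top is always 14 mm above this point. It swings in an arc about the hinge: with the arm level it is 75 mm above the table, 215 mm ahead of the hinge.
- rubber_pad (a point): Centre of the underside of the black rubber pad (44 mm diameter, 13 mm thick) below the arm, 150 mm from the hinge along the arm and 45 mm below its centre line.
- pawl (a joint): Angle of the steel pawl, a rocker on its own pivot pin behind the hub, rad: 0 = nose fully home between the teeth (arm locked; it starts here, up to 0.02), 0.26 = red bar fully down, nose well clear (arm free); the nose clears the teeth from about 0.11. It stays where it is left by friction; about 2 to 8 N on either bar tips it, and it meets a firm stop at each end.
- pawl_red (a point): Centre of the red round bar on the pawl's tail (20 mm diameter, 40 mm long, lying along the clamp's y), 65 mm behind the pawl's pivot; its top is 10 mm above this point. Pawl home: 124 mm above the table, 160 mm behind the hinge; pawl free: 17 mm lower.
- pawl_yellow (a point): Centre of the yellow round bar on top of the pawl's nose (20 mm diameter, 40 mm long, lying along the clamp's y), 100 mm ahead of the pawl's pivot, above the hub; its top is 10 mm above this point. Pawl home: 139 mm above the table, 5 mm ahead of the hinge; pawl free: 25 mm higher and 5 mm behind the hinge.
- boards_mid (a point): Centre of the loose stack of five green pattern boards, 160 x 200 x 30 mm over all (200 along its own y), flat on the table under the arm; this point is 15 mm above the table. 0.7 kg.
- shears: Tailor's shears lying flat, 280 mm long (blades to +x), 96 mm wide at the finger loops, 18 mm high; origin on the table under the middle. Leave alone.
- weight_a: Dark steel pattern weight with a knob, 60 mm diameter, 52 mm high; origin under its centre. Leave alone.
- weight_b: Brass-coloured pattern weight with a knob, 60 mm diameter, 52 mm high; origin under its centre. Leave alone.
- spool: Upright spool of orange thread, 40 mm diameter, 50 mm high; origin under its centre. Leave alone.
- chalk: Block of tailor's chalk, white, 50 x 38 x 12 mm; origin under its centre. Leave alone.
- tape_case: Round yellow tape-measure case lying flat, 56 mm diameter, 22 mm high; origin under its centre. Leave alone.
- pin_box: Blue pin box with a white lid, 85 x 55 mm, 52 mm high; origin under its centre. Leave alone.

How it is judged:
By the outcome, as a careful person would: the job done as asked, in the order asked, and still so for the second after the job is handed in, with the robot touching nothing.
It also fails if it takes over 48 s, if anything falls off the work surface, if the arm or the gripper's body presses on something with over 40 N, if the wrist force passes 120 N, or if a joint passes its speed limit or range.

## Robot

A 7-joint arm with a two-finger parallel gripper is mounted at the origin on the work surface. World frame = base frame: x ahead of the robot, y to its left, z up, the work surface at z = 0. Lengths are in m, angles in rad, forces in N, time in s.
With the tool pointing down it reaches from about 0.4 to 0.75 m from the base axis. Payload 19.5 kg.
Tool frame: the origin (TCP) lies on the centre line of the jaws, within the pads' length; the fingertips stand 17 mm ahead of it and the grasp point (between the pads) lies 2 mm behind it (ctrl.finger_overhang is the distance from the TCP to the fingertips, in m); z points along the fingers, y is the direction in which the jaws open and shut (so a half turn about z gives the same grasp; the last joint's range is limited). The gripper opens to 85 mm and grips with 20 to 120 N. Pads are 22 mm wide; open, the fingers measure 114 mm over their backs; the gripper's body (76 mm by 85 mm) begins 54 mm behind the grasp point. The pads swing forward as they close: fully open they stand 13 mm farther back than shut.
Start: joints at [-1.358, 0.707, -0.028, 1.485, 0.022, 0.951, -0.075], TCP at [0.145, 0.556, 0.248] pointing down, gripper open.
Joint ranges: [-2.71, 2.71], [-0.32, 2.16], [-1.57, 1.52], [0, 2.45], [-1.46, 4.6], [0, 2.02], [-2.83, 2.83]. Speed limits (rad/s): [1.89, 1.89, 2.57, 2.57, 3.01, 3.01, 3.01].

## Interface

Orientations are given as a unit quaternion [x, y, z, w].
In Python, from workcell import ctrl gives the robot as it stands.
- The arm moves only by the shell command python3 -m crank 'ROWS' [FORCE]. ROWS is JSON, a list that holds one entry, the list of rows, each a list of 5 numbers: the shift along the tool's x, y, z in mm, then the turn about the tool's z in rad, then the finger opening in mm, from 0 to 85.4. In form: [[[dx, dy, dz, turn, claw], ...]]. A call has 1 to 12 rows; each row shifts and turns the commanded pose from where the row before left it, along the tool's axes as they then stand; what a row does not reach is not made up. A row lasts 1/8 s, in which the tool goes at most 62.5 mm and 10.7 degrees, less where a joint would pass 70% of its speed; a pose out of reach is approached as far as the arm can. A call is refused whole if a number of a shift passes 62.5 or a number of a turn 0.188, either way. A call with a gripper value outside its range is refused whole. The fingers move at their own pace and stop on an object; FORCE is the grip in N (left out, the last holds). Time passes only in rows, so rows that do not move let the fingers close. It gives the time, the measured TCP pose, the force and the opening at its end, in the units of the state.
- ctrl.read_state(): the state, without advancing time (a new reading comes with each control period).
- ctrl.capture(name): name is "scene" or "top" or "wrist"; returns the picture (420x560x3 uint8, blue, green, red); there is no depth.
- ctrl.get_calibration(name): a dict with "mtx" (3x3 intrinsics, pixels), "k1" (the pictures are not rectified: a ray, as slopes to the right and down, at radius r is drawn at 1 + k1 r^2 times it, then the intrinsics apply), "pose" (4x4, takes a point from camera to world coordinates). Camera axes: x right, y up, looking along -z (the intrinsics and any distortion apply to the point x, -y, -z); pixel columns grow to the right and rows downward; lengths in m; the calibration is good to about 2 mm. A picture is of the moment at which its call begins: read the wrist's pose just before it. get_calibration takes no time and is no camera call; for the wrist camera it gives the pose at the moment of the call.
- ctrl.finish_job(): hands the job in, once; it reports no verdict.
The state is a dict: "clock": time; "qpos": joint angles; "dq": joint speeds; "tau": joint torques, N m; "position": TCP position; "orientation": TCP orientation; "force": force on the tool from outside, world axes, zero at the start; "moment": the same for the moment, N m; "width": finger opening in m.
Only numpy, scipy, OpenCV 4.12 (cv2) and the standard library are available. Lean on these libraries where they do the work, as an engineer would, in place of code of your own. Each camera call takes 0.05 s, during which the arm holds its last target.

## Working session

There is one attempt and no reset: what is moved stays moved. The work goes in short steps, Python scripts to look and compute and a shell command to move; the robot and the scene stay as the last step left them, time stands still between calls to the robot, and variables do not carry over. Pictures are saved under pics/ and viewed, and the job is handed in when it is done.

```bash
mkdir -p pics; ls; python3 - <<'E'
from workcell import ctrl
import cv2
s=ctrl.read_state();print(s['clock'],s['position'],s['orientation'],s['force'],s['width'],ctrl.finger_overhang)
for n in("scene","top"):
    cv2.imwrite(f'pics/{n}0.png',ctrl.capture(n)); c=ctrl.get_calibration(n);print(n,c)
E
```

```text
pics
0.0 [0.1448847  0.55620879 0.24784537] [ 1.27065489e-01  9.91894188e-01 -5.27179816e-04 -4.94813501e-05] [0.11543956 0.39154556 0.81915878] 0.08547409170199499 0.017
scene {'mtx': array([[389.81348259,   0.        , 278.70199015],
       [  0.        , 389.81348259, 211.64147644],
       [  0.        ,   0.        ,   1.        ]]), 'k1': -0.021733605628706094, 'pose': array([[-0.79473474, -0.45973462,  0.39628371,  1.00194539],
       [ 0.60691602, -0.60950407,  0.5100566 ,  0.45599853],
       [ 0.00704586,  0.64587063,  0.76341436,  0.8277387 ],
       [ 0.        ,  0.        ,  0.        ,  1.        ]])}
top {'mtx': array([[466.27765834,   0.        , 280.5018948 ],
       [  0.        , 466.27765834, 206.5163915 ],
       [  0.        ,   0.        ,   1.        ]]), 'k1': -0.01968042160390999, 'pose': array([[ 0.0403249 ,  0.97597664, -0.21411093,  0.32006692],
       [-0.99918004,  0.04016541, -0.00509702, -0.0263549 ],
       [ 0.00362528,  0.21414091,  0.97679605,  1.40203547],
       [ 0.        ,  0.        ,  0.        ,  1.        ]])}
```

View pics/scene0.png

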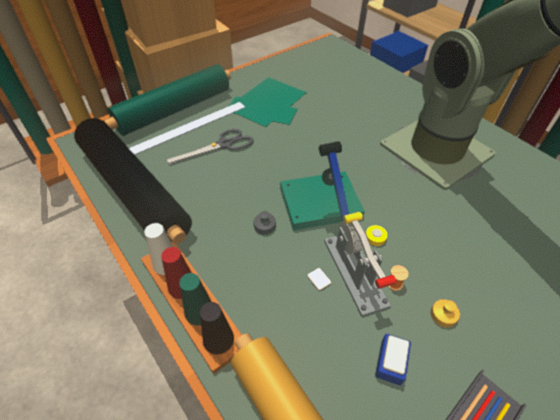

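View pics/top0.png

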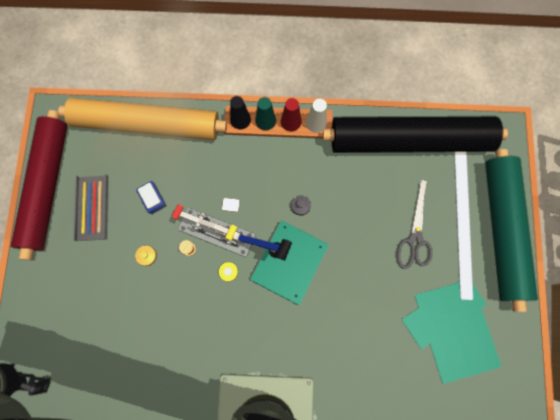

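The scene view shows the clamp with its red bar at (387,281), its yellow bar at (353,217) and its handle at (330,148). In the top view they are at (178,212), (232,233) and (282,250). The spool and tape case are close to the clamp's right side. Next I'll enlarge both for precise measurement.

```bash
python3 - <<'E'
import cv2
a=cv2.imread('pics/scene0.png')[130:325,270:420];b=cv2.imread('pics/top0.png')[180:310,130:340]
cv2.imwrite('pics/sc.png',cv2.resize(a,None,fx=3,fy=3,interpolation=cv2.INTER_CUBIC))
cv2.imwrite('pics/tc.png',cv2.resize(b,None,fx=3.5,fy=3.5,interpolation=cv2.INTER_CUBIC))
import numpy as np
for n in('scene0','top0'):
    im=cv2.imread(f'pics/{n}.png');h=cv2.cvtColor(im,cv2.COLOR_BGR2HSV)
    for c,lo,hi in(('red',(0,190,120),(7,255,255)),('yel',(26,180,150),(34,255,255))):
        m=cv2.inRange(h,lo,hi);k,l,st,ce=cv2.connectedComponentsWithStats(m)
        for i in range(1,k):
            if st[i,4]>25:print(n,c,st[i],ce[i].round(1))
E
```

```text
scene0 red [377 275  20  12 143] [386.4 280.7]
scene0 red [473 391  21  29 125] [483.3 405.7]
scene0 yel [345 212  17   8  74] [353.3 215.7]
scene0 yel [366 226  21  17 202] [376.1 234.2]
scene0 yel [498 404  11  16  39] [503.3 411.8]
top0 red [286  99  12  11  68] [291.4 104.3]
```

View pics/sc.png

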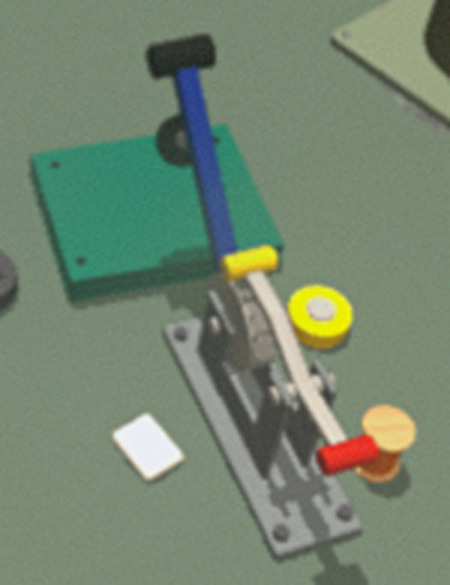

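View pics/tc.png

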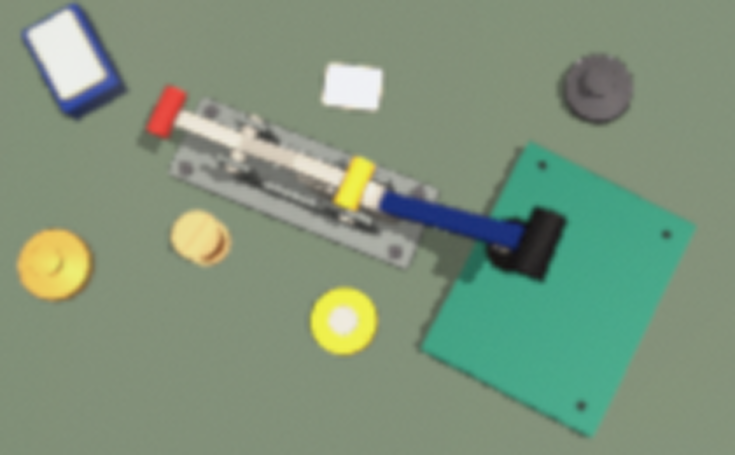

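```bash
cat > h.py <<'E'
import numpy as np,cv2
from workcell import ctrl
from scipy.optimize import least_squares
def proj(c,P):
    P=np.atleast_2d(P);T=np.linalg.inv(c['pose']);q=P@T[:3,:3].T+T[:3,3]
    u=q[:,:2]*[1,-1]/(-q[:,2:]);u=u*(1+c['k1']*(u**2).sum(1,keepdims=True))
    return u@np.diag(c['mtx'])[:2,None]*0+u*np.diag(c['mtx'])[:2]+c['mtx'][:2,2]
def rayz(c,uv,z):
    o=least_squares(lambda p:proj(c,[p[0],p[1],z])[0]-uv,[.5,0]);return o.x
def clampP(p,loc):
    loc=np.array(loc,float);c,s=np.cos(p[2]),np.sin(p[2])
    return np.c_[p[0]+c*loc[:,0]-s*loc[:,1],p[1]+s*loc[:,0]+c*loc[:,1],loc[:,2]]
E
python3 - <<'E'
from h import *
S=ctrl.get_calibration('scene');T=ctrl.get_calibration('top')
def loc(a,t=0.0):
    R=lambda x,z:[-.095+x*np.cos(t)-z*np.sin(t)*-1*-1,0,.112+z+x*np.sin(t)]
    red=R(-.065,.012);yel=R(.1,.027)
    h=[.215*np.cos(a),0,.075+.215*np.sin(a)]
    return red,yel,h
b=.0375
C={'bl':[-.17,b,.012],'br':[-.17,-b,.012],'fr':[.055,-b,.012],'fl':[.055,b,.012]}
def res(p):
    L=list(loc(p[3]))
    A=proj(S,clampP(p,L+[C['fl'],C['bl'],C['br']]))-[[385.7,281.3],[353.3,217.7],[330.3,148.7],[325,238.5],[362,312.7],[390,305]]
    # left in top view?
    B=proj(T,clampP(p,L+[C['bl'],C['br'],C['fr'],C['fl']]))-[[177.7,212],[231.4,232.3],[284.6,249.7],[189.1,208.3],[178.6,229.4],[246,256.9],[255.1,234.3]]
    return np.r_[A.ravel(),B.ravel()]
o=least_squares(res,[.5,.1,-1.9,.7],loss='soft_l1');print(o.x);print(res(o.x).reshape(-1,2).round(1))
p=o.x
print('red yel h',clampP(p,loc(p[3])).round(4),'handle level',clampP(p,[loc(0)[2]]).round(4))
print('d',np.cos(p[2]),np.sin(p[2]))
# others from top
for n,uv,z in(('spool',(186.6,246.5),.05),('tape',(228.1,271.7),.022),('pinbox',(149,196),.052),('chalk',(230.6,204.8),.012),('wb',(143.5,254.3),.052),('wa',(300,203),.052)):
    print(n,rayz(T,uv,z).round(3))
for uv in((529,142),(694,226),(591,437),(421,348)):print('board',rayz(T,(130+uv[0]/3.5,180+uv[1]/3.5),.03).round(4))
s=ctrl.read_state()
from scipy.spatial.transform import Rotation as R
print(R.from_quat(s['orientation']).as_matrix().round(3))
E
```

```text
[ 0.52023619  0.11642788 -1.91128922  0.72586093]
[[-0.1 -0.6]
 [-0.3 -0.5]
 [ 0.1 -0.6]
 [-0.7 -1.1]
 [-0.   1.5]
 [ 1.7 -0.1]
 [ 0.  -0.3]
 [-0.   0.2]
 [-0.   0.4]
 [-1.5 -1.5]
 [-1.2 -0.1]
 [ 0.1  0.1]
 [ 0.6 -0.4]]
red yel h [[ 0.5737  0.2672  0.124 ]
 [ 0.5186  0.1117  0.139 ]
 [ 0.4665 -0.0351  0.2177]] handle level [[ 0.4484 -0.0862  0.075 ]]
d -0.33395172435775955 -0.9425901791332641
spool [0.486 0.249]
tape [0.42  0.127]
pinbox [0.632 0.374]
chalk [0.624 0.133]
wb [0.458 0.372]
wa [ 0.629 -0.077]
board [ 0.5779 -0.0228]
board [ 0.5113 -0.1652]
board [ 0.3331 -0.0838]
board [0.3999 0.06  ]
[[-0.968  0.252 -0.   ]
 [ 0.252  0.968 -0.001]
 [-0.    -0.001 -1.   ]]
```

The clamp fit agrees to about 1.5 px. The hinge is at (0.520, 0.116), the yaw is -1.911 and the arm angle is 0.726, which is in the stated range. I'll move above the red bar with the fingers closed.

```bash
python3 -m crank '[[[-40,-14,0,0,0],[-40,-14,0,0,0],[-40,-14,0,0,0],[-40,-14,0,0,0],[-40,-14,0,0,0],[-40,-14,0,0,0],[-40,-14,0,0,0],[-40,-14,0,0,0],[-40,-14,0,0,0],[-40,-14,0,0,0],[-40,-14,0,0,0],[-40,-14,0,0,0]]]' 20
cat >> h.py <<'E'
from scipy.spatial.transform import Rotation as Ro
CL=np.array([0.52023619,0.11642788,-1.91128922])
def to(lx,ly,z):
    s=ctrl.read_state();R=Ro.from_quat(s['orientation']).as_matrix()
    t=clampP(CL,[[lx,ly,z]])[0]
    c,sn=np.cos(CL[2]),np.sin(CL[2]);d=s['position']-[CL[0],CL[1],0]
    print('t',s['clock'],'pos',s['position'].round(4),'local',np.round([c*d[0]+sn*d[1],-sn*d[0]+c*d[1],d[2]-.017],4),'F',s['force'].round(1),'w',s['width'])
    print('tool delta mm',(R.T@(t-s['position'])*1000).round(1), 'yaw err',R[:,0].round(3))
    print('unit lx in tool',(R.T@[c,sn,0]).round(3))
E
python3 -c "
from h import *
to(-.163,0,.165)"
```

```text
clock: 1.6
position: [0.568, 0.2719, 0.2481]
orientation: [0.127, 0.992, -0.0, -0.0]
force: [0.4, -0.5, 0.1]
width: -0.0
t 1.6 pos [0.568  0.2719 0.2481] local [-0.1625 -0.0068  0.2311] F [ 0.4 -0.5  0.1] w -4.8753358382773496e-05
tool delta mm [-6.9 -0.1 83.1] yaw err [-0.968  0.252  0.   ]
unit lx in tool [ 0.086 -0.996  0.   ]
```

```bash
python3 -m crank '[[[-4,0,40,0,0],[-3,0,40,0,0],[0,0,0,0,0],[0,0,0,0,0]]]' 
python3 - <<'E'
from h import *
to(-.163,0,.151)
im=ctrl.capture('scene')[130:325,270:420];cv2.imwrite('pics/s2.png',cv2.resize(im,None,fx=3,fy=3))
E
```

```text
clock: 2.1
position: [0.5742, 0.2714, 0.1698]
orientation: [0.127, 0.992, 0.0, 0.001]
force: [0.5, 0.1, -0.2]
width: 0.0003
t 2.1 pos [0.5742 0.2714 0.1698] local [-0.1641 -0.0009  0.1528] F [ 0.5  0.1 -0.2] w 0.00034857885395943365
tool delta mm [-0.8 -1.2 18.8] yaw err [-0.968  0.252 -0.001]
unit lx in tool [ 0.086 -0.996 -0.001]
```

View pics/s2.png

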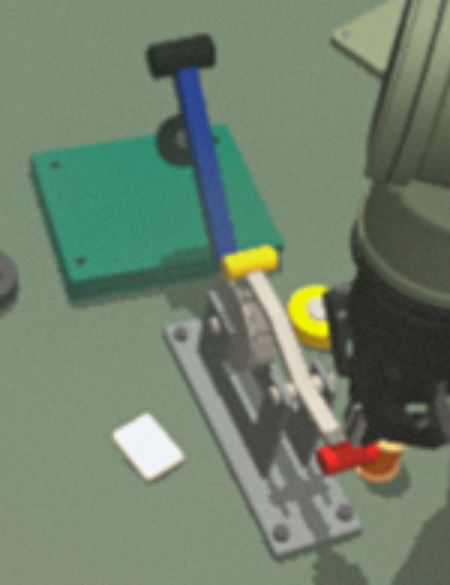

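```bash
python3 - <<'E'
from h import *
s=ctrl.read_state();S=ctrl.get_calibration('scene')
p=s['position'];P=[p-[0,0,.017],p,p+[0,0,.056],p+[0,0,.15]]
uv=proj(S,P);print(uv.round(0))
im=ctrl.capture('scene')
for u in uv: cv2.circle(im,tuple(int(v) for v in u.round()),1,(255,0,255),-1)
cv2.imwrite('pics/s3.png',cv2.resize(im[100:330,300:500],None,fx=3,fy=2.6))
cv2.imwrite('pics/w3.png',ctrl.capture('wrist'))
E
```

```text
[[390. 275.]
 [392. 270.]
 [399. 254.]
 [413. 223.]]
```

View pics/s3.png

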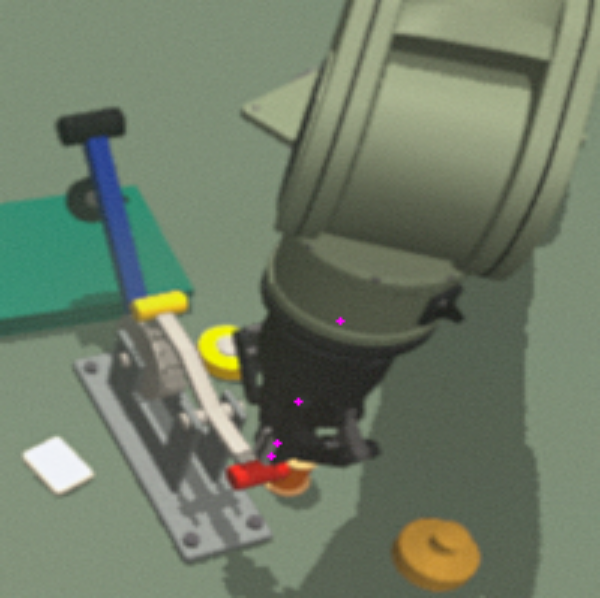

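View pics/w3.png

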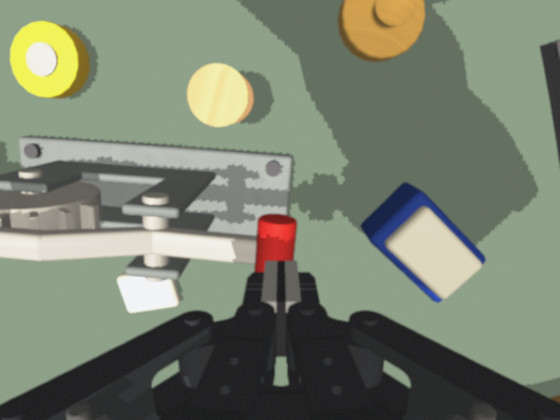

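The wrist view shows the closed fingers, tip near (281,265), lined up over the red bar at (276,245). I'll press down now.

```bash
python3 -m crank '[[[0,0,10,0,0],[0,0,8,0,0],[0,0,5,0,0],[0,0,4,0,0],[0,0,4,0,0]]]' 
python3 -c "
from h import *
to(-.163,0,.134)"
```

```text
clock: 2.88
position: [0.5739, 0.2713, 0.1372]
orientation: [0.127, 0.992, 0.0, 0.0]
force: [0.8, 2.5, 4.0]
width: -0.0001
t 2.875 pos [0.5739 0.2713 0.1372] local [-0.1639 -0.0011  0.1202] F [0.8 2.5 4. ] w -5.655040167198045e-05
tool delta mm [-1.  -1.   3.2] yaw err [-0.968  0.252 -0.   ]
unit lx in tool [ 0.086 -0.996 -0.   ]
```

```bash
python3 -m crank '[[[0,0,3,0,0],[0,0,2,0,0],[0,0,2,0,0],[0,0,0,0,0]]]' 
python3 -c "
from h import *
to(-.163,0,.134)"
```

```text
clock: 3.38
position: [0.5741, 0.2711, 0.1328]
orientation: [0.127, 0.992, 0.0, 0.001]
force: [-11.2, -3.8, 44.0]
width: 0.0001
t 3.375 pos [0.5741 0.2711 0.1328] local [-0.1638 -0.0008  0.1158] F [-11.2  -3.8  44. ] w 0.00013127867314571378
tool delta mm [-0.8 -0.9 -1.2] yaw err [-0.968  0.252 -0.002]
unit lx in tool [ 0.085 -0.996 -0.001]
```

There's a firm stop at tip height 0.116, and 0.117 was expected, so the red bar is fully down. I'll retreat upwards and check.

```bash
python3 -m crank '[[[0,0,-20,0,0],[0,0,-50,0,0],[0,0,-50,0,0],[0,0,-15,0,0],[0,0,0,0,0]]]' 
python3 - <<'E'
from h import *
to(.161,0,.267)
im=ctrl.capture('scene')[130:325,270:420];cv2.imwrite('pics/s4.png',cv2.resize(im,None,fx=3,fy=3))
E
```

```text
clock: 4.0
position: [0.5739, 0.2708, 0.2656]
orientation: [0.127, 0.992, -0.0, 0.0]
force: [-0.0, -0.2, -0.5]
width: -0.0001
t 4.0 pos [0.5739 0.2708 0.2656] local [-0.1634 -0.0009  0.2486] F [-0.  -0.2 -0.5] w -0.00010109316418546678
tool delta mm [  26.7 -323.3   -1.3] yaw err [-0.968  0.252 -0.001]
unit lx in tool [ 0.085 -0.996  0.   ]
```

View pics/s4.png

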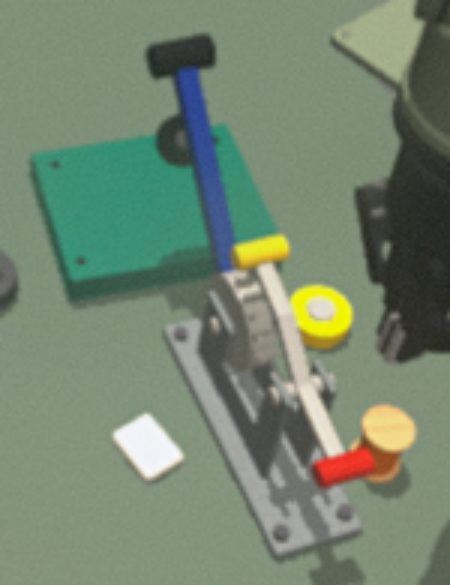

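The red bar is now lower, at crop (345,466). The yellow bar has risen to (261,250), so the pawl is free, and nothing else moved. On to the handle.

```bash
python3 -m crank '[[[3,-36,0,0,0],[3,-36,0,0,0],[3,-36,0,0,0],[3,-36,0,0,0],[3,-36,0,0,0],[3,-36,0,0,0],[3,-36,0,0,0],[3,-36,0,0,0],[3,-35,0,0,0],[0,0,0,0,0]]]' 
python3 - <<'E'
from h import *
to(.161,0,.249)
cv2.imwrite('pics/w5.png',ctrl.capture('wrist'))
E
```

```text
clock: 5.3
position: [0.4652, -0.0369, 0.2644]
orientation: [0.129, 0.992, -0.001, -0.001]
force: [0.2, 0.7, 0.3]
width: 0.0003
t 5.3 pos [ 0.4652 -0.0369  0.2644] local [ 0.1629 -0.0007  0.2474] F [0.2 0.7 0.3] w 0.00031033226959559457
tool delta mm [-0.9  1.9 15.4] yaw err [-0.967  0.255  0.002]
unit lx in tool [ 0.082 -0.997  0.002]
```

View pics/w5.png

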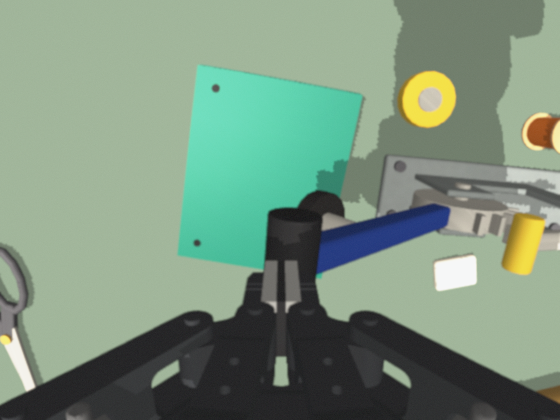

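The wrist view shows the tip at about (281,270) over the black handle, whose centre is near (293,245). That puts the tip a few mm outward. I'll nudge it inward and follow the arc down.

```bash
python3 -m crank '[[[0,3,8,0,0],[0,0,6,0,0],[0.5,-7,13,0,0],[0.6,-7.5,10,0,0],[0,0,0,0,0]]]' 
python3 - <<'E'
from h import *
to(.1775,0,.2274)
im=ctrl.capture('scene')[80:325,270:470];cv2.imwrite('pics/s6.png',cv2.resize(im,None,fx=3,fy=2.4))
E
```

```text
clock: 5.98
position: [0.462, -0.0458, 0.2275]
orientation: [0.127, 0.992, -0.0, -0.001]
force: [1.2, 0.9, 0.2]
width: 0.0004
t 5.975 pos [ 0.462  -0.0458  0.2275] local [ 0.1724 -0.0007  0.2105] F [1.2 0.9 0.2] w 0.00036215465622805297
tool delta mm [-0.2 -5.2  0.1] yaw err [-0.968  0.252  0.001]
unit lx in tool [ 0.085 -0.996  0.001]
```

View pics/s6.png

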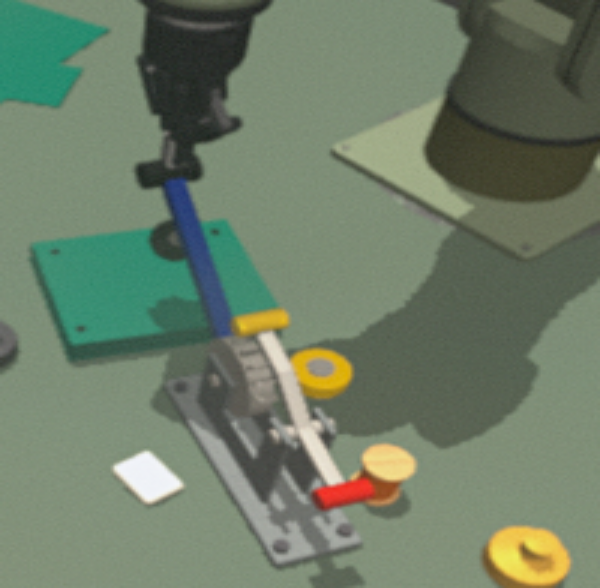

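The handle has started down under the tip and the pawl is still free. I'll keep following the arc.

```bash
python3 -m crank '[[[0.5,-6,6.5,0,0],[0.5,-6,7,0,0],[0.3,-4,7,0,0],[0.3,-4,7.5,0,0],[0.3,-3,7,0,0],[0.3,-3.4,7.5,0,0],[0.2,-3,7.5,0,0],[0.2,-2.4,8,0,0],[0.2,-2,8,0,0],[0.2,-2.2,7.5,0,0],[0,0,0,0,0]]]' 
python3 - <<'E'
from h import *
to(.2096,0,.154)
im=ctrl.capture('scene')[80:325,270:470];cv2.imwrite('pics/s7.png',cv2.resize(im,None,fx=3,fy=2.4))
E
```

```text
clock: 7.4
position: [0.4499, -0.0801, 0.1542]
orientation: [0.127, 0.992, -0.0, -0.001]
force: [0.3, 0.6, 0.8]
width: 0.0002
t 7.4 pos [ 0.4499 -0.0801  0.1542] local [ 0.2088 -0.0007  0.1372] F [0.3 0.6 0.8] w 0.00021475884291573776
tool delta mm [-0.6 -0.9  0.2] yaw err [-0.968  0.253  0.001]
unit lx in tool [ 0.085 -0.996  0.001]
```

View pics/s7.png

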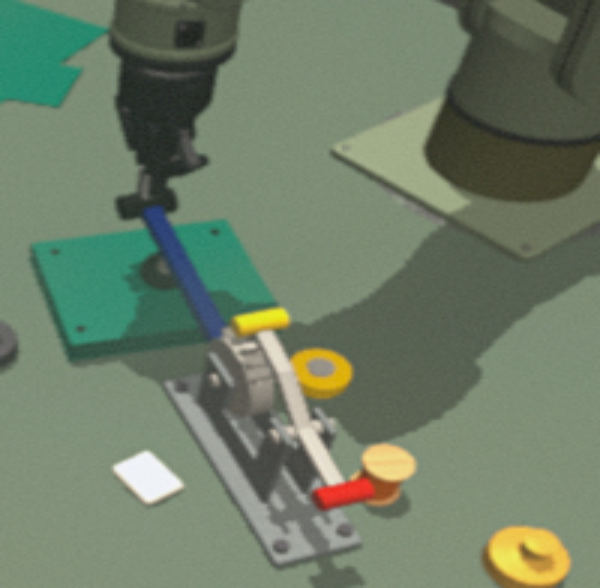

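The arm is now at about 0.23 rad, following the tip. I'll take the final stretch more gently.

```bash
python3 -m crank '[[[0,-1.5,7,0,0],[0,-1.5,7,0,0],[0,-1,7,0,0],[0,-1,7,0,0],[0,-0.5,6,0,0],[0,-0.5,5,0,0],[0,0,4,0,0],[0,0,2,0,0],[0,0,0,0,0]]]' 
python3 -c "
from h import *
to(.215,0,.106)"
```

```text
clock: 8.57
position: [0.4489, -0.0853, 0.1097]
orientation: [0.127, 0.992, 0.0, -0.0]
force: [0.0, -1.4, 0.9]
width: 0.0001
t 8.575 pos [ 0.4489 -0.0853  0.1097] local [2.14e-01 1.00e-04 9.27e-02] F [ 0.  -1.4  0.9] w 0.00014480448598898953
tool delta mm [ 0.2 -1.   3.7] yaw err [-0.968  0.252  0.   ]
unit lx in tool [ 0.086 -0.996 -0.   ]
```

```bash
python3 -m crank '[[[0,0,1.5,0,0],[0,0,1.5,0,0],[0,0,0,0,0]]]' ; python3 -m crank '[[[0,0,1,0,0],[0,0,0,0,0]]]'; python3 -m crank '[[[0,0,1,0,0],[0,0,0,0,0]]]'
```

```text
clock: 8.95
position: [0.4489, -0.0853, 0.1068]
orientation: [0.127, 0.992, 0.0, 0.0]
force: [-0.3, -0.4, 1.0]
width: 0.0001
clock: 9.2
position: [0.4489, -0.0854, 0.106]
orientation: [0.127, 0.992, -0.0, 0.0]
force: [-1.2, -0.3, 8.3]
width: 0.0003
clock: 9.45
position: [0.4489, -0.0855, 0.1057]
orientation: [0.127, 0.992, -0.0, 0.0]
force: [-4.8, 0.6, 31.5]
width: 0.0
```

It has a firm stop at tip height 0.0887, and 0.089 was expected, so the pad is on the boards. I'll lift off straight up and look.

```bash
python3 -m crank '[[[0,0,-10,0,0],[0,0,-30,0,0],[0,0,-40,0,0],[0,0,-40,0,0],[0,0,0,0,0]]]' 
python3 - <<'E'
from h import *
to(0,0,.227)
im=ctrl.capture('scene')[80:325,270:470];cv2.imwrite('pics/s8.png',cv2.resize(im,None,fx=3,fy=2.4))
E
```

```text
clock: 10.07
position: [0.4496, -0.0855, 0.227]
orientation: [0.127, 0.992, -0.0, 0.002]
force: [0.3, -0.0, -1.0]
width: 0.0004
t 10.075 pos [ 0.4496 -0.0855  0.227 ] local [0.2139 0.0009 0.21  ] F [ 0.3 -0.  -1. ] w 0.00035325751080601445
tool delta mm [-1.740e+01  2.132e+02  2.000e-01] yaw err [-0.968  0.252 -0.004]
unit lx in tool [ 0.085 -0.996 -0.001]
```

View pics/s8.png

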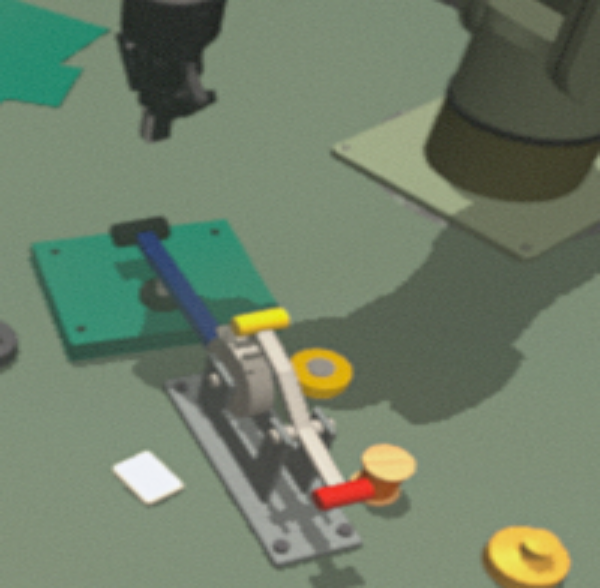

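The arm is level, with the handle at crop (140,231) and the pad on the boards. The pawl is still free. Next is the yellow bar.

```bash
python3 -m crank '[[[-3,36,0,0,0],[-3,36,0,0,0],[-3,36,0,0,0],[-3,36,0,0,0],[-3,36,0,0,0],[-2.5,33,0,0,0],[0,0,15,0,0],[0,0,0,0,0]]]' 
python3 - <<'E'
from h import *
to(0,0,.191)
cv2.imwrite('pics/w9.png',ctrl.capture('wrist'))
E
```

```text
clock: 11.12
position: [0.5187, 0.1162, 0.2082]
orientation: [0.127, 0.992, -0.001, -0.001]
force: [0.2, -0.1, 0.5]
width: 0.0001
t 11.125 pos [0.5187 0.1162 0.2082] local [ 0.0007 -0.0014  0.1912] F [ 0.2 -0.1  0.5] w 5.6406361001726506e-05
tool delta mm [-1.5  0.6 17.2] yaw err [-0.968  0.252  0.003]
unit lx in tool [ 0.086 -0.996  0.002]
```

View pics/w9.png

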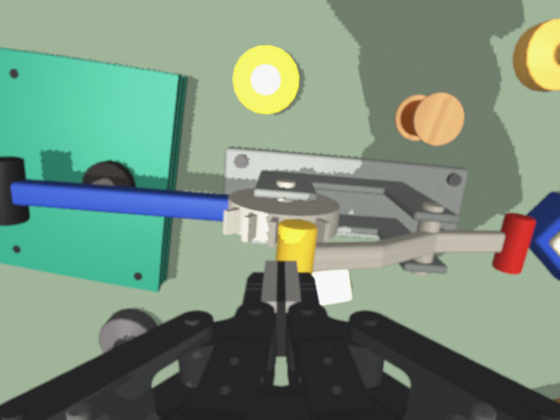

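The tip is over the yellow bar, whose centre is near (296,248), a few mm ahead of it as planned. I'll press down along its arc.

```bash
python3 -m crank '[[[0,2,8,0,0],[0,0,8,0,0],[0,-1,5,0,0],[0,-1,5,0,0],[0,-1,5,0,0],[0,-1,5,0,0],[0,0,0,0,0]]]' 
python3 -c "
from h import *
to(.004,0,.166)"
```

```text
clock: 12.05
position: [0.5189, 0.1145, 0.1735]
orientation: [0.127, 0.992, 0.0, -0.0]
force: [-0.3, 0.1, 0.6]
width: -0.0003
t 12.05 pos [0.5189 0.1145 0.1735] local [ 0.0023 -0.0006  0.1565] F [-0.3  0.1  0.6] w -0.0002722592364258818
tool delta mm [-0.5 -1.7  7.5] yaw err [-0.968  0.252  0.   ]
unit lx in tool [ 0.086 -0.996  0.   ]
```

```bash
python3 -m crank '[[[0,-1,3,0,0],[0,-1,3,0,0],[0,0,1,0,0],[0,0,0,0,0]]]' ; python3 -m crank '[[[0,0,1,0,0],[0,0,0,0,0]]]'; python3 -m crank '[[[0,0,1,0,0],[0,0,0,0,0]]]'
```

```text
clock: 12.55
position: [0.5185, 0.1125, 0.1667]
orientation: [0.127, 0.992, 0.0, 0.0]
force: [0.3, -0.1, -0.7]
width: -0.0001
clock: 12.8
position: [0.5185, 0.1124, 0.1659]
orientation: [0.127, 0.992, -0.0, 0.0]
force: [-1.2, -1.7, 3.6]
width: -0.0003
clock: 13.05
position: [0.5186, 0.1123, 0.1654]
orientation: [0.127, 0.992, 0.0, 0.0]
force: [-4.4, -1.4, 16.6]
width: 0.0002
```

```bash
python3 -m crank '[[[0,0,1,0,0],[0,0,0,0,0]]]';python3 -m crank '[[[0,0,-10,0,0],[0,0,-30,0,0],[0,0,-50,0,0],[0,40,0,0,0],[0,40,0,0,0],[0,40,0,0,0],[0,40,0,0,0],[0,40,0,0,0],[0,0,0,0,0]]]' 
python3 - <<'E'
from h import *
to(0,0,.25)
im=ctrl.capture('scene');cv2.imwrite('pics/sA.png',cv2.resize(im[130:325,270:420],None,fx=3,fy=3))
cv2.imwrite('pics/tA.png',cv2.resize(ctrl.capture('top')[180:310,130:340],None,fx=3.5,fy=3.5))
E
```

```text
clock: 13.3
position: [0.5187, 0.1123, 0.165]
orientation: [0.127, 0.992, 0.0, 0.001]
force: [-7.3, -3.2, 27.6]
width: -0.0002
clock: 14.42
position: [0.5682, 0.3089, 0.2529]
orientation: [0.125, 0.992, 0.0, -0.001]
force: [0.9, -0.5, 0.3]
width: 0.0002
t 14.425 pos [0.5682 0.3089 0.2529] local [-0.1974 -0.0191  0.2359] F [ 0.9 -0.5  0.3] w 0.0001736366580281339
tool delta mm [  -1.5 -198.4    2.8] yaw err [-0.969  0.249  0.001]
unit lx in tool [ 0.089 -0.996 -0.   ]
```

View pics/sA.png

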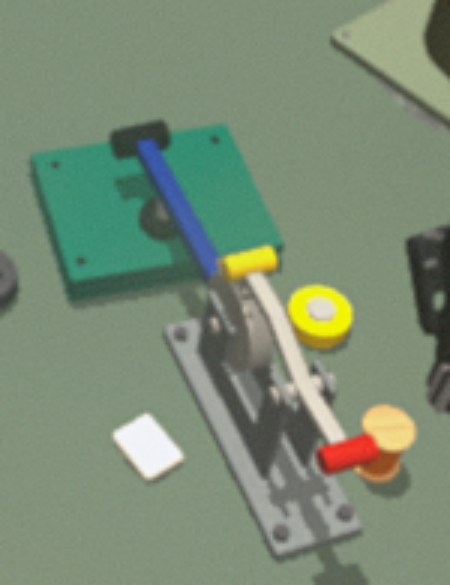

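View pics/tA.png

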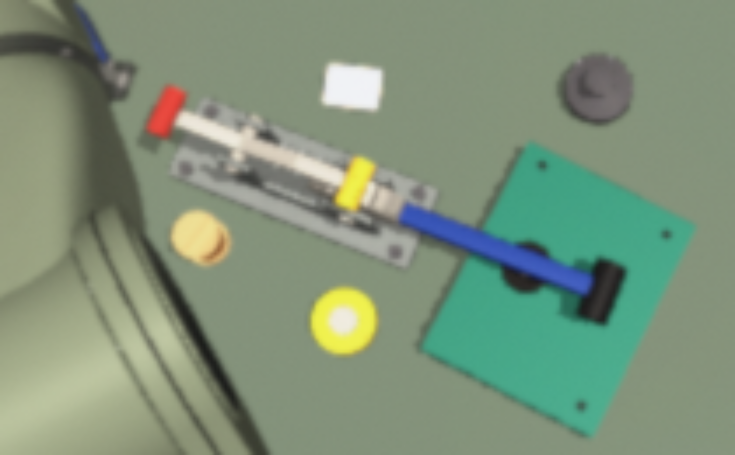

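The red and yellow bars are back at their pawl-home pixels and the boards and other things haven't moved. I'll check the handle against the level-arm projection, then hand in.

```bash
python3 - <<'E'
from h import *
for a in(0,.03):
  P=clampP(CL,[[.215*np.cos(a),0,.075+.215*np.sin(a)]])
  s=proj(ctrl.get_calibration('scene'),P)[0];t=proj(ctrl.get_calibration('top'),P)[0]
  print(a,((s-[270,130])*3).round(0),((t-[130,180])*3.5).round(0))
print(ctrl.read_state()['force']);print(ctrl.finish_job())
E
```

```text
0 [141. 137.] [601. 292.]
0.03 [142. 132.] [601. 291.]
[ 0.05961394 -0.56032483  0.03935847]
the job is handed in; nothing more can be done
None
```

The boards are clamped and the job is handed in, at about 14.5 s of the 48 s allowed. I worked in the order asked, using only the closed fingertips:

| Step | Stopped at (fingertip height) | Expected | Force seen |
|---|---|---|---|
| Red bar pressed down | 0.116 m | 0.117 m | about 44 N up, about 46 N in all |
| Handle pushed down to level | 0.0887 m | 0.089 m | about 32 N |
| Yellow bar pressed down | 0.148 m | 0.149 m | about 29 N |

- **Final position:** the last pictures show both bars back where they were with the pawl home. The handle is at crop pixel (140,139) in the scene view and (601,291) in the top view. A level arm would put it at (141,137) and (601,292).
- **Surroundings:** the boards, chalk, spool, tape case and dark weight show no movement. The last pictures did not cover the shears, and the robot hid the pin box and brass weight in the top view. The robot's path stayed well above the pin box and never went near the other two.
- **Contact at the end:** the gripper is clear of everything and reads about zero force.

The red press went above 40 N, but on the fingertips. The 40 N limit is for the arm and gripper body, and the wrist limit is 120 N. No check failed or disagreed.

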